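Lid the pots for the kiln

TASK

Get the pots ready for firing: pick out the four knobbed lids and put each one on the pot of its own shape and size, seated flat on the rim with its plug in the mouth, the straight-sided lids lined up with their pots. Set them down gently without letting them drop. Leave the pots, the mug and the knobless saucer standing where they are.

Things in the scene. Friction and masses are not known exactly. Their poses are not given: they have to be found in the camera images.
- pot_large: Large round open pot of unglazed terracotta, no handle: 104 outer diameter, 50 high, wall 7 (mouth 90 wide). Stands upright. Origin: centre of its underside, z up. Sizes in mm.
- pot_small: Small round open pot of terracotta, no handle: 72 outer diameter, 50 high, wall 7 (mouth 58). Origin: centre of its underside, z up. Sizes in mm.
- pot_square: Square open pot of terracotta: 84 x 84 outside, 46 high, wall 7 (mouth 70 x 70). Origin: centre of its underside, x and y parallel to its sides, z up. Sizes in mm.
- pot_oblong: Oblong open pot of terracotta: 120 along its x by 72 along its y outside, 42 high, wall 7 (mouth 106 x 58). Origin: centre of its underside, z up. Sizes in mm.
- lid_large: Round terracotta lid of the large round pot: plate 110 diameter, plug 74 diameter, round knob 24 diameter, 0.20 kg. Every lid has, from below, a plug 8 deep that goes into the pot's mouth with 8 to spare all round, a plate 7 thick that rests on the rim, and a knob 26 high (so 41 in all; plate top at 15, knob from 15 to 41). It lies knob up on its plug. Origin: centre of the plug's underside, z up. Sizes in mm.
- lid_small: Round terracotta lid of the small round pot: plate 78 diameter, plug 42 diameter, round knob 24 diameter, 0.11 kg. Every lid has, from below, a plug 8 deep that goes into the pot's mouth with 8 to spare all round, a plate 7 thick that rests on the rim, and a knob 26 high (so 41 in all; plate top at 15, knob from 15 to 41). It lies knob up on its plug. Origin: centre of the plug's underside, z up. Sizes in mm.
- lid_square: Square terracotta lid of the square pot: plate 90 x 90, plug 54 x 54, square knob 24 x 24 with its sides parallel to the plate's, 0.18 kg. Every lid has, from below, a plug 8 deep that goes into the pot's mouth with 8 to spare all round, a plate 7 thick that rests on the rim, and a knob 26 high (so 41 in all; plate top at 15, knob from 15 to 41). It lies knob up on its plug. Origin: centre of the plug's underside, z up, x and y parallel to its sides. Sizes in mm.
- lid_oblong: Oblong terracotta lid of the oblong pot: plate 126 along x by 78 along y, plug 90 x 42, bar knob 36 along x by 20 along y, 0.21 kg. Every lid has, from below, a plug 8 deep that goes into the pot's mouth with 8 to spare all round, a plate 7 thick that rests on the rim, and a knob 26 high (so 41 in all; plate top at 15, knob from 15 to 41). It lies knob up on its plug. Origin: centre of the plug's underside, z up, x along its length. Sizes in mm.
- mug: Terracotta mug with a side handle towards its +y (which reaches 54 from the mug's axis), body 60 in diameter, 60 high; it gets no lid and stays where it is. Origin: centre of its underside. Sizes in mm.
- saucer: Shallow round terracotta saucer without a knob, 76 diameter, 13 high; it is not a lid and stays where it is. Origin: centre of its underside. Sizes in mm.
There are look-alikes about, which are no part of the job. Leave any green or purple look-alike of the pot_oblong alone. What is shaped like the lid_oblong but purple is not meant.

How it is judged:
By the outcome, as a careful person would: the job done as asked, in the order asked, and still so for the second after the job is handed in, with the robot touching nothing.
It also fails if it takes over 118 s, if anything falls off the work surface, if the arm or the gripper's body presses on something with over 40 N, if the wrist force passes 120 N, or if a joint passes its speed limit or range.

ROBOT

A 6-joint arm with a two-finger parallel gripper is mounted at the origin on the work surface. World frame = base frame: x ahead of the robot, y to its left, z up, the work surface at z = 0. Lengths are in m, angles in rad, forces in N, time in s.
With the tool pointing down it reaches from about 0.35 to 0.975 m from the base axis. Payload 4.9 kg.
Tool frame: the origin (TCP) lies at the very end of the fingers, on their centre line; the grasp point (between the pads) lies 19 mm behind it (manip.grip_depth is the distance from the TCP to the grasp point, in m); z points along the fingers, x is the direction in which the jaws open and shut, and the axes are right-handed (so a half turn about z gives the same grasp; the last joint's range is limited). The gripper opens to 85 mm and grips with 20 to 120 N. Pads are 22 mm wide; open, the fingers measure 114 mm over their backs; the gripper's body (76 mm by 85 mm) begins 54 mm behind the grasp point. The pads swing forward as they close: fully open they stand 13 mm farther back than shut.
Start: joints at [0.998, 0.053, 1.613, -0, 1.476, -0.119], TCP at [0.274, 0.562, 0.231] pointing down, gripper open.
Joint ranges: [-3.01, 3.01], [-1.01, 2.22], [0.06, 2.58], [-1.02, 4.17], [0.09, 2.62], [-3.14, 3.14]. Speed limits (rad/s): [2.57, 2.57, 3.14, 3.14, 3.14, 3.14].

INTERFACE

Orientations are given as a unit quaternion [w, x, y, z].
In Python, from plant import manip gives the robot as it stands. The module is installed in compiled form; this text tells all that it offers.
- The arm moves only by the shell command python3 -m crank 'ROWS' [OPENING]. ROWS is JSON, a list of rows, each a list of 4 numbers: the shift along the tool's x, y, z in cm, then the turn about the tool's z in units of 6 degrees (1.0 is 6 degrees). A call has 1 to 10 rows; each row shifts and turns the commanded pose from where the row before left it, along the tool's axes as they then stand; what a row does not reach is not made up. A row lasts 1/12 s, in which the tool goes at most 41.7 mm and 7.16 degrees, less where a joint would pass 70% of its speed; a pose out of reach is approached as far as the arm can. A call with a gripper value outside its range is refused whole. OPENING is the opening, from 0 (shut) to 1 (fully open), set as the call begins (- or left out, the last holds). The fingers move at their own pace and stop on an object; the grip force is fixed at half the most. Time passes only in rows, so rows that do not move let the fingers close. It gives the time, the measured TCP pose, the force and the opening at its end, in the units of the state.
- manip.state(): the state, without advancing time (a new reading comes with each control period).
- manip.grab_frame(name): name is "side" or "top" or "wrist"; returns a dict with "img" (420x560x3 uint8, red, green, blue), "intrinsics" (3x3 intrinsics, pixels), "D" ([k1, k2, p1, p2, k3] as OpenCV has them; the pictures are not rectified), "position" and "orientation" of the camera in the world. Camera axes: x right, y up, looking along -z (the intrinsics and any distortion apply to the point x, -y, -z); pixel columns grow to the right and rows downward; lengths in m; the calibration is good to about 2 mm. A picture is of the moment at which its call begins. There is no depth.
- manip.job_done(): hands the job in, once; it reports no verdict.
The state is a dict: "time": time; "joint_pos": joint angles; "joint_vel": joint speeds; "joint_efforts": joint torques, N m; "tool_pos": TCP position; "tool_rot": TCP orientation; "contact_force": force on the tool from outside, world axes, zero at the start; "ft_torque": the same for the moment, N m; "gripper_width": opening from 0.0 (shut) to 1.0 (fully open).
Only numpy, scipy, OpenCV 4.12 (cv2) and the standard library are available. Lean on these libraries where they do the work, as an engineer would, in place of code of your own. Each camera call takes 0.05 s, during which the arm holds its last target.

## Working session

There is one attempt and no reset: what is moved stays moved. The work goes in short steps, Python scripts to look and compute and a shell command to move; the robot and the scene stay as the last step left them, time stands still between calls to the robot, and variables do not carry over. Pictures are saved under pics/ and viewed, and the job is handed in when it is done.

```bash
mkdir -p pics; python3 - <<'E'
from plant import manip
import cv2
for n in("top","side","wrist"):
    f=manip.grab_frame(n); cv2.imwrite(f"pics/{n}0.png",f["img"][:,:,::-1])
    print(n,f["intrinsics"],f["D"],f["position"],f["orientation"])
print(manip.state(),manip.grip_depth)
E
```

```text
top [[418.29143893   0.         275.57080923]
 [  0.         418.29143893 209.75636493]
 [  0.           0.           1.        ]] [-0.00243798  0.          0.          0.          0.        ] [ 0.28898579 -0.0045695   1.34485578] [ 0.71671305  0.03778665 -0.03875769 -0.69526427]
side [[484.61051069   0.         279.05241478]
 [  0.         484.61051069 212.9763888 ]
 [  0.           0.           1.        ]] [-0.15705045  0.          0.          0.          0.        ] [0.33403378 0.86887187 0.96393411] [-0.05832609 -0.0237513   0.37441887  0.92511861]
wrist [[307.37473601   0.         277.47140682]
 [  0.         307.37473601 211.93953306]
 [  0.           0.           1.        ]] [-0.04181767  0.          0.          0.          0.        ] [0.20713498 0.59407434 0.3728131 ] [ 0.83867946 -0.12491349 -0.07720154  0.52445525]
{'time': 0.15, 'joint_pos': array([ 9.97980327e-01,  5.32227935e-02,  1.61396573e+00, -1.94202834e-05,
        1.47600249e+00, -1.18999592e-01]), 'joint_vel': array([ 0.00128089, -0.00156311, -0.0047212 , -0.00235232,  0.000274  ,
       -0.00022164]), 'joint_efforts': array([-1.09694502e-03, -3.94245780e+01, -3.70721090e+01, -1.52509751e-04,
        4.63979028e-03, -2.60341005e-05]), 'tool_pos': array([0.27374044, 0.56132779, 0.23034222]), 'tool_rot': array([ 3.48781106e-04,  8.48055496e-01,  5.29906820e-01, -7.19120417e-04]), 'contact_force': array([ 0.10648324, -0.39162945,  0.00821315]), 'ft_torque': array([ 0.0385639 ,  0.04083941, -0.00871707]), 'gripper_width': 1.0005593962699366} 0.0187
```

View pics/top0.png

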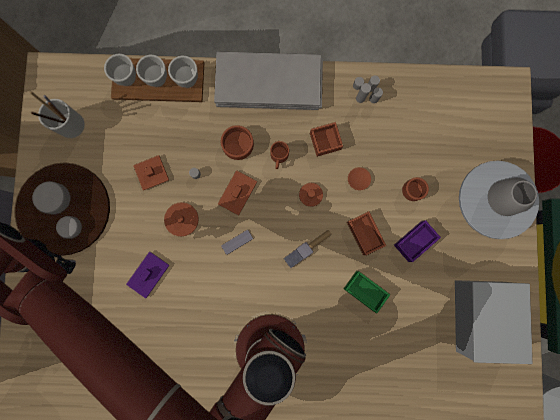

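View pics/side0.png

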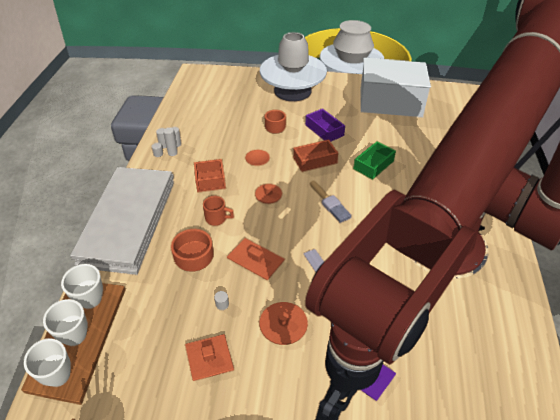

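View pics/wrist0.png

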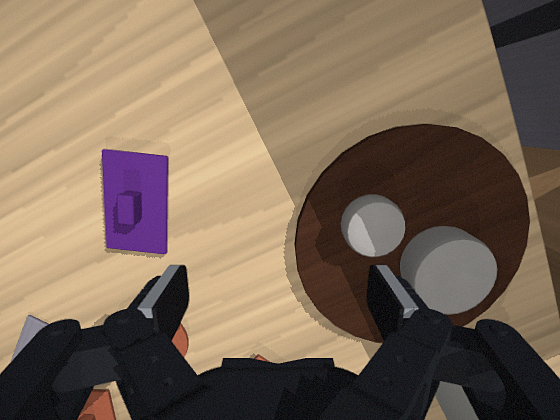

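The top view shows all the parts. The knobbed terracotta lids are square (152,172), oblong (238,193), large (182,219) and small (311,193). The pots are large (237,142), square (326,139), small (415,188) and oblong (366,233). The saucer is at (360,178), the mug at (280,152). The look-alikes are a purple lid (150,275), a purple pot (417,241) and a green pot (366,291).

```bash
cat > h.py <<'E'
import numpy as np, cv2
from scipy.spatial.transform import Rotation as R
from plant import manip
def rot(q): return R.from_quat([q[1],q[2],q[3],q[0]]).as_matrix()
def toplane(f,px,z):
    px=np.asarray(px,float).reshape(-1,1,2)
    u=cv2.undistortPoints(px,np.array(f["intrinsics"]),np.array(f["D"])).reshape(-1,2)
    d=np.c_[u[:,0],-u[:,1],-np.ones(len(u))]@rot(f["orientation"]).T
    c=np.array(f["position"]); t=(z-c[2])/d[:,2]
    return (c+d*t[:,None])[:,:2]
def topix(f,P):
    P=np.asarray(P,float).reshape(-1,3)
    p=(P-np.array(f["position"]))@rot(f["orientation"]); p=p*[1,-1,-1]
    return cv2.projectPoints(p,np.zeros(3),np.zeros(3),np.array(f["intrinsics"]),np.array(f["D"]))[0].reshape(-1,2)
def mask(img):
    h=cv2.cvtColor(img,cv2.COLOR_RGB2HSV)
    m=((h[:,:,0]<11)|(h[:,:,0]>174))&(h[:,:,1]>125)&(h[:,:,2]>60)
    return cv2.morphologyEx(m.astype(np.uint8)*255,cv2.MORPH_OPEN,np.ones((3,3)))
def blobs(f,amin=150):
    cs,_=cv2.findContours(mask(f["img"]),cv2.RETR_EXTERNAL,cv2.CHAIN_APPROX_NONE)
    return [c.reshape(-1,2) for c in cs if cv2.contourArea(c)>amin]
def fit(f,c,z):
    w=toplane(f,c,z)
    (x,y),(a,b),th=cv2.minAreaRect((w*1000).astype(np.float32))
    if a<b: a,b,th=b,a,th+90
    ar=cv2.contourArea((w*1000).astype(np.float32))
    return x,y,a,b,th%180,ar/(a*b)
def snap(name,out,scale=1):
    f=manip.grab_frame(name); cv2.imwrite(f"pics/{out}.png",f["img"][:,:,::-1]); return f
E
python3 - <<'E'
from h import *
f=snap("top","top1")
cv2.imwrite("pics/mask1.png",mask(f["img"]))
for c in blobs(f):
    print(c.mean(0).round(), *[np.round(fit(f,c,z),2) for z in (.015,.045)])
b=cv2.resize(f["img"][110:270,110:450],None,fx=2.3,fy=2.3,interpolation=cv2.INTER_CUBIC)
cv2.imwrite("pics/crop1.png",b[:,:,::-1])
E
```

```text
[239. 405.] [-163.15   91.23   74.73   54.78  162.92    0.68] [-152.95   89.07   73.04   53.55  162.92    0.68]
[252. 336.] [ 41.57  53.09 191.71  75.11 139.48   0.26] [ 47.15  51.79 187.39  73.42 139.48   0.26]
[ 86. 364.] [-54.25 581.59 533.5   88.41  49.41   0.72] [-46.5  568.36 521.47  86.41  49.41   0.72]
[ 16. 295.] [1.4307e+02 7.9725e+02 8.4190e+01 4.2790e+01 1.5443e+02 5.8000e-01] [1.4637e+02 7.7916e+02 8.2290e+01 4.1820e+01 1.5443e+02 5.8000e-01]
[ 21. 258.] [2.5875e+02 7.9839e+02 1.7820e+02 2.3910e+01 5.6110e+01 6.1000e-01] [2.5944e+02 7.8028e+02 1.7418e+02 2.3370e+01 5.6110e+01 6.1000e-01]
[366. 231.] [ 372.09 -294.25  111.17   73.57   27.08    0.84] [ 370.21 -287.72  108.67   71.91   27.08    0.84]
[181. 219.] [394.91 297.78 105.59 102.39  91.75   0.8 ] [392.52 290.96 103.2  100.08  91.75   0.8 ]
[311. 194.] [ 488.01 -114.83   74.02   71.38   91.75    0.8 ] [ 483.52 -112.34   72.35   69.77   91.75    0.8 ]
[416. 189.] [ 513.54 -451.25   84.55   68.6   107.74    0.73] [ 508.47 -441.17   82.64   67.05  107.74    0.73]
[237. 192.] [486.28 120.71 124.33  76.75 153.54   0.93] [481.83 117.88 121.53  75.02 153.54   0.93]
[359. 178.] [ 543.3  -270.23   71.4    68.72   91.76    0.82] [ 537.57 -264.24   69.79   67.17   91.76    0.82]
[151. 172.] [542.94 402.1   89.74  88.71  24.26   0.92] [537.21 392.93  87.72  86.71  24.26   0.92]
[280. 153.] [ 6.1800e+02 -1.0490e+01  7.6660e+01  4.8930e+01  1.4059e+02  5.9000e-01] [ 6.1058e+02 -1.0360e+01  7.4930e+01  4.7820e+01  1.4059e+02  5.9000e-01]
[325. 140.] [ 673.13 -160.44   91.28   84.23  106.82    0.79] [ 664.46 -156.93   89.22   82.33  106.82    0.79]
[238. 141.] [647.77 123.56 107.25  86.52 137.86   0.74] [639.67 120.67 104.83  84.57 137.86   0.74]
```

View pics/crop1.png

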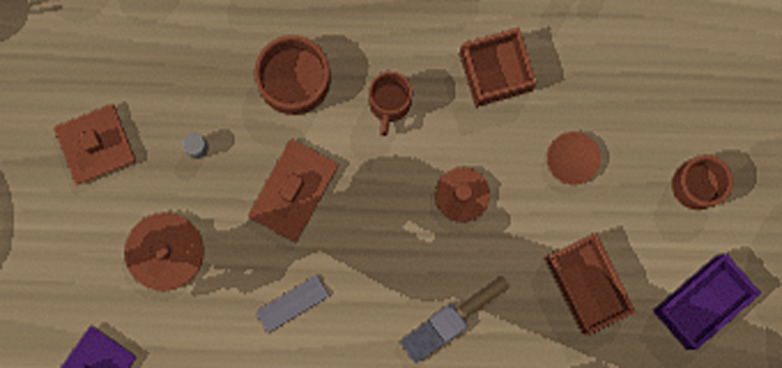

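```bash
cat >> h.py <<'E'
def goto(x,y,z,yaw=None):
    """print tool-frame shift (cm) then turn (units of 6deg). yaw: world angle (deg) of jaw axis mod 180"""
    s=manip.state(); T=rot(s["tool_rot"]); d=T.T@(np.array([x,y,z])-s["tool_pos"])
    cy=np.degrees(np.arctan2(T[1,0],T[0,0])); out=""
    if yaw is not None:
        e=(yaw-cy+90)%180-90; out=f" turn {-e/6:.2f} or {(-e+np.sign(e)*180)/6:.2f}"
    print("now",s["tool_pos"].round(4),"yaw %.1f"%cy,"t %.1f"%s["time"],"F",s["contact_force"].round(1),"w %.2f"%s["gripper_width"],"tilt %.2f"%np.degrees(np.arccos(-T[2,2])),"j6 %.2f"%s["joint_pos"][5])
    print("shift cm",(d*100).round(2),out)
E
python3 - <<'E'
from h import *
f=snap("wrist","w1")
s=manip.state();T=rot(s["tool_rot"])
print("cam in tool",T.T@(f["position"]-s["tool_pos"]), "axis hits",toplane(f,[[277,212]],0), "look in tool",T.T@rot(f["orientation"])@[0,0,-1])
print("tcp pix",topix(f,s["tool_pos"]))
goto(.47,.33,.25,0)
E
```

```text
cam in tool [ 5.17291269e-07 -7.42424793e-02 -1.42402058e-01] axis hits [[0.30870521 0.54362658]] look in tool [1.27718351e-04 2.90657175e-01 9.56827252e-01]
tcp pix [[277.40317798 269.59089693]]
now [0.2738 0.5615 0.2307] yaw 64.0 t 0.2 F [ 0.5  0.3 -0.1] w 1.00 tilt 0.05 j6 -0.12
shift cm [-12.21  27.78  -1.92]  turn 10.67 or -19.33
```

```bash
python3 -m crank '[[-1.36,3.09,-0.21,0],[-1.36,3.09,-0.21,0],[-1.36,3.09,-0.21,0],[-1.36,3.09,-0.21,0],[-1.36,3.09,-0.21,0],[-1.36,3.09,-0.21,0],[-1.36,3.09,-0.21,0],[-1.36,3.09,-0.21,0],[-1.36,3.09,-0.21,0],[0,0,0,0]]' 0.6; python3 - <<'E'
from h import *
f=snap("wrist","w2")
goto(.59,.11,.25,30)
E
```

```text
time: 1.08
tool_pos: [0.4735, 0.3259, 0.2507]
tool_rot: [0.001, 0.85, 0.527, 0.001]
contact_force: [-0.1, 0.3, -0.3]
gripper_width: 0.597
now [0.4719 0.3278 0.2504] yaw 63.7 t 1.1 F [0.3 1.2 0.3] w 0.60 tilt 0.02 j6 -0.63
shift cm [-14.31  20.23   0.04]  turn 5.62 or -24.38
```

View pics/w2.png

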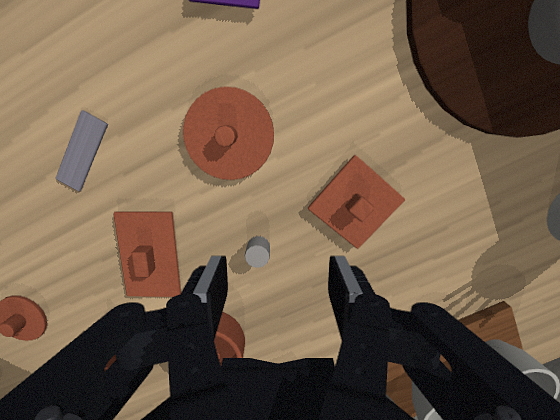

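The wrist view shows lid_large at (228,134), lid_square at (356,202) and lid_oblong at (147,254). All three are terracotta and have knobs. Next I'll measure them and move over the pots.

```bash
python3 - <<'E'
from h import *
import time
f=snap("wrist","w2b")
for c in blobs(f,800):
    print(c.mean(0).round(), np.round(fit(f,c,.0135),2))
E
python3 -m crank '[[-1.6,2.25,0,0],[-1.6,2.25,0,0],[-1.6,2.25,0,0],[-1.6,2.25,0,0],[-1.6,2.25,0,0],[-1.6,2.25,0,0],[-1.6,2.25,0,0],[-1.6,2.25,0,0],[-1.5,2.25,0,0],[0,0,0,0]]'
python3 -m crank '[[0,0,0,0],[0,0,0,0]]'
python3 - <<'E'
from h import *
f=snap("wrist","w3")
goto(.59,-.25,.25,30)
E
```

```text
[228. 340.] [652.22 157.11  81.73  44.38 161.67   0.7 ]
[ 20. 320.] [ 493.1  -111.18   81.21   69.89  136.97    0.82]
[147. 254.] [489.05 121.62 125.76  78.45 153.26   0.97]
[354. 204.] [545.48 402.87  90.11  89.47  24.33   0.97]
[227. 135.] [397.7  297.08 108.05 107.27  63.46   0.79]
time: 2.02
tool_pos: [0.5908, 0.1104, 0.2498]
tool_rot: [0.001, 0.849, 0.529, -0.0]
contact_force: [0.1, 0.5, -0.8]
gripper_width: 0.602
time: 2.18
tool_pos: [0.589, 0.1139, 0.2499]
tool_rot: [-0.001, 0.848, 0.53, -0.0]
contact_force: [-0.1, -0.9, 1.2]
gripper_width: 0.602
now [0.5889 0.1141 0.25  ] yaw 64.1 t 2.2 F [ 0.3  0.3 -0.1] w 0.60 tilt 0.04 j6 -1.05
shift cm [-3.271e+01  1.599e+01 -2.000e-02]  turn 5.68 or -24.32
```

View pics/w3.png

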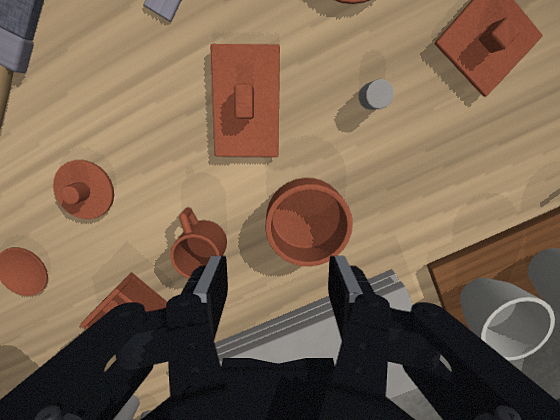

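The view shows pot_large at (308,222), the mug at (198,245), lid_oblong at (245,100), lid_small at (83,190) and the saucer at (22,271). Moving on to the other pots.

```bash

python3 -m crank '[[-3.2,1.6,0,0],[-3.2,1.6,0,0],[-3.2,1.6,0,0],[-3.2,1.6,0,0],[-3.2,1.6,0,0],[-3.2,1.6,0,0],[-3.2,1.6,0,0],[-3.2,1.6,0,0],[0,0,0,0],[0,0,0,0]]'
python3 - <<'E'
from h import *
f=snap("wrist","w4")
import pickle
goto(.5,-.37,.25,30)
E
```

```text
time: 3.07
tool_pos: [0.5923, -0.1738, 0.2501]
tool_rot: [-0.0, 0.848, 0.529, 0.0]
contact_force: [-0.1, -0.0, -0.5]
gripper_width: 0.599
now [ 0.5924 -0.1727  0.2501] yaw 64.0 t 3.1 F [-0.4  0.1 -0.4] w 0.60 tilt 0.05 j6 -1.52
shift cm [-2.178e+01  3.300e-01 -1.000e-02]  turn 5.67 or -24.33
```

View pics/w4.png

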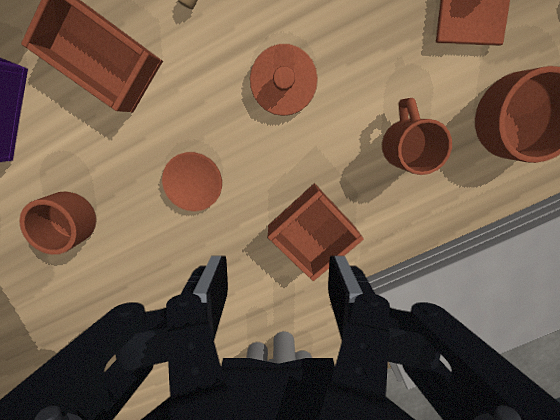

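pot_square is at (316,230), lid_small (284,79), the saucer (191,182, no knob), pot_oblong (92,55) and pot_small (58,225). I'll take one more view over the two right-hand pots.

```bash
cat >> h.py <<'E'
import pickle
def save(f,n): pickle.dump({k:np.array(v) for k,v in f.items()},open(n+".pkl","wb"))
E
python3 - <<'E'
from h import *
save(snap("wrist","w4b"),"w4")
E
python3 -m crank '[[-3.2,0,0,0],[-3.2,0,0,0],[-3.2,0,0,0],[-3.2,0,0,0],[-3.2,0,0,0],[-3.2,0,0,0],[0,0,0,0],[0,0,0,0],[0,0,0,0]]'
python3 - <<'E'
from h import *
f=snap("wrist","w5");save(f,"w5")
s=manip.state();print(s["time"],s["tool_pos"])
E
```

```text
time: 3.92
tool_pos: [0.509, -0.3446, 0.2502]
tool_rot: [-0.0, 0.848, 0.531, 0.0]
contact_force: [0.5, 0.5, 0.2]
gripper_width: 0.601
3.9667 [ 0.5091447  -0.34441316  0.25028297]
```

View pics/w5.png

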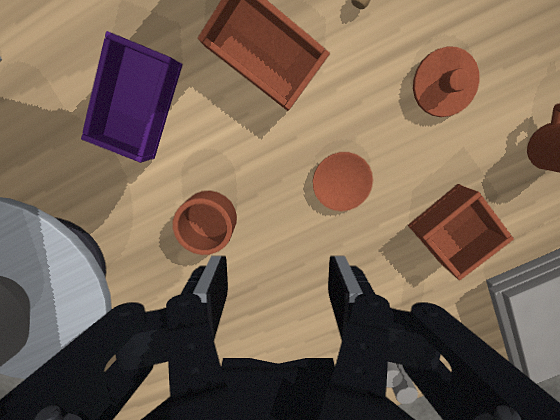

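```bash
python3 - <<'E'
from h import *
f5=pickle.load(open("w5.pkl","rb"));f4=pickle.load(open("w4.pkl","rb"))
def crop(f,x0,y0,w,h):
    return cv2.resize(f["img"][y0:y0+h,x0:x0+w],(400,300),interpolation=cv2.INTER_CUBIC)
o=np.vstack([np.hstack([crop(f5,195,0,144,108+12)[:,:],crop(f5,160,180,88,66+14)]),np.hstack([crop(f5,405,180,120,100),crop(f4,260,180,112,100)])])
o=cv2.convertScaleAbs(o,alpha=1.6)
cv2.imwrite("pics/rims.png",o[:,:,::-1])
E
```

```text
(no output)
```

View pics/rims.png

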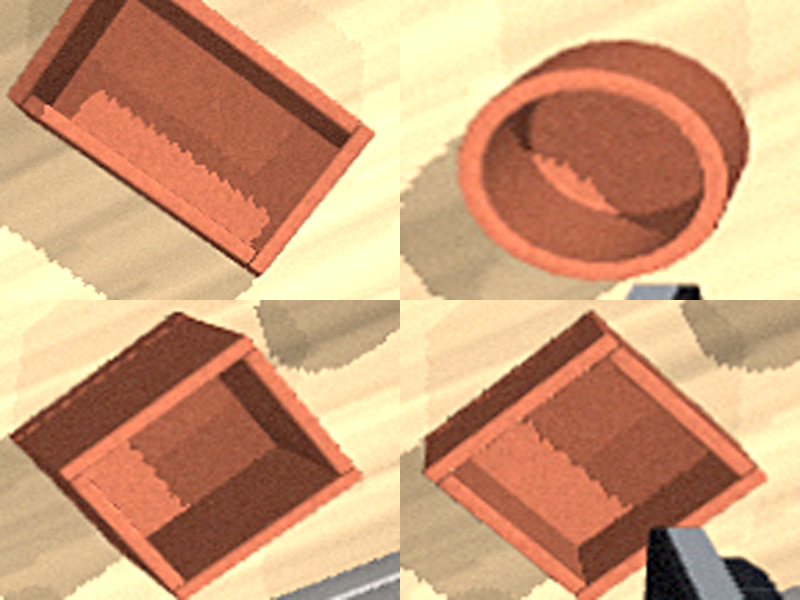

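```bash
cat >> h.py <<'E'
def bright(f,t):
    m=mask(f["img"])&((f["img"][:,:,0]>t).astype(np.uint8)*255)
    cs,_=cv2.findContours(m,cv2.RETR_EXTERNAL,cv2.CHAIN_APPROX_NONE)
    return [c.reshape(-1,2) for c in cs if cv2.contourArea(c)>700]
def circ(w,r=None):
    A=np.c_[2*w,np.ones(len(w))]; s=np.linalg.lstsq(A,(w**2).sum(1),rcond=None)[0]
    return s[:2],np.sqrt(s[2]+(s[:2]**2).sum())
E
python3 - <<'E'
from h import *
for n in("w4","w5"):
    f=pickle.load(open(n+".pkl","rb"))
    for t in (115,125,135):
        print(n,t)
        for c in bright(f,t):
            hz=[.0135,.042,.046,.05]
            print(c.mean(0).round(),*[np.round(fit(f,c,z)[:5],1) for z in hz])
E
```

```text
w4 115
[ 47. 226.] [ 512.6 -478.3   77.6   76.1  142.3] [ 513.5 -452.9   71.8   70.4  142.3] [ 513.7 -449.4   71.    69.6  142.3] [ 513.8 -445.8   70.2   68.8  142.3]
[313. 237.] [ 683.  -161.    93.3   90.7  107.9] [ 671.2 -159.5   86.3   83.9  107.9] [ 669.5 -159.3   85.3   82.9  107.9] [ 667.9 -159.    84.3   82.   107.9]
[191. 181.] [ 546.5 -271.3   74.8   72.8   63.8] [ 544.9 -261.5   69.2   67.3   63.8] [ 544.7 -260.1   68.4   66.6   63.8] [ 544.5 -258.7   67.6   65.8   63.8]
[421. 138.] [626.   12.7  85.8  66.5 145.4] [618.5   1.2  79.3  61.5 145.4] [ 6.174e+02 -4.000e-01  7.840e+01  6.080e+01  1.454e+02] [616.4  -2.   77.5  60.1 145.4]
[525. 118.] [657.5 137.2 113.7  78.  167.8] [647.6 116.4 105.1  72.2 167.8] [646.2 113.5 103.9  71.3 167.8] [644.9 110.5 102.7  70.5 167.8]
[281.  82.] [ 489.3 -115.3   76.3   74.7   18.4] [ 492.  -117.2   70.6   69.1   18.4] [ 492.4 -117.4   69.8   68.3   18.4] [ 492.8 -117.7   69.    67.5   18.4]
[102.  69.] [ 371.1 -296.8   96.2   76.6   27.4] [ 382.7 -285.    89.    70.9   27.4] [ 384.3 -283.4   88.    70.1   27.4] [ 386.  -281.7   86.9   6
[... 4026 characters left out ...]
7   70.6   70.3   99.8] [ 514.  -446.1   69.8   69.5   99.8]
[451. 233.] [ 687.3 -147.2   90.    82.2  107.8] [ 668.9 -159.6   83.2   76.1  107.8] [ 666.3 -161.3   82.3   75.2  107.8] [ 663.7 -163.1   81.3   74.3  107.8]
[342. 181.] [ 546.2 -271.3   74.1   74.    39.3] [ 538.4 -274.4   68.6   68.5   39.3] [ 537.3 -274.8   67.8   67.7   39.3] [ 536.2 -275.3   67.    66.9   39.3]
[447.  82.] [ 489.7 -115.2   75.    74.7   65. ] [ 486.1 -130.    69.3   69.1   65. ] [ 485.6 -132.1   68.5   68.3   65. ] [ 485.1 -134.1   67.8   67.5   65. ]
[272.  71.] [ 370.1 -287.5  113.3   75.5   27.6] [ 375.5 -289.3  104.8   69.8   27.6] [ 376.3 -289.6  103.6   69.    27.6] [ 377.  -289.9  102.4   68.2   27.6]
```

```bash
python3 - <<'E'
from h import *
goto(.45,-.2,.25)
E
```

```text
now [ 0.5091 -0.3444  0.2503] yaw 64.1 t 4.0 F [ 0.7 -0.3 -0.6] w 0.60 tilt 0.03 j6 -1.84
shift cm [ 10.41 -11.62   0.03]
```

```bash
python3 -m crank '[[2.6,-2.9,0,0],[2.6,-2.9,0,0],[2.6,-2.9,0,0],[2.6,-2.9,0,0],[0,0,0,0],[0,0,0,0],[0,0,0,0]]'; python3 - <<'E'
from h import *
f=snap("wrist","w6");save(f,"w6")
for t in (115,128):
  for c in bright(f,t):
    print(c.mean(0).round(),*[np.round(fit(f,c,z)[:5],1) for z in [.0135,.042,.046,.05]])
goto(.4895,-.115,.09)
E
```

```text
time: 4.55
tool_pos: [0.4502, -0.201, 0.2507]
tool_rot: [0.001, 0.847, 0.531, 0.0]
contact_force: [0.4, -1.5, 0.1]
gripper_width: 0.599
[262. 264.] [ 546.  -271.2   74.8   74.3  104.7] [ 533.7 -263.5   69.1   68.7  104.7] [ 532.  -262.4   68.4   68.   104.7] [ 530.3 -261.3   67.6   67.2  104.7]
[351. 179.] [ 490.1 -115.5   75.    74.9  154.4] [ 482.1 -119.4   69.4   69.3  154.4] [ 481.  -120.    68.6   68.5  154.4] [ 479.8 -120.6   67.8   67.7  154.4]
[173. 164.] [ 376.5 -308.1  100.1   20.9   27.3] [ 377.  -297.7   92.6   19.4   27.3] [ 377.1 -296.2   91.5   19.2   27.3] [ 377.1 -294.7   90.5   18.9   27.3]
[174. 155.] [ 368.2 -301.9  128.7   77.6   27.5] [ 369.3 -291.9  119.    71.8   27.5] [ 369.5 -290.4  117.6   70.9   27.5] [ 369.6 -289.   116.3   70.1   27.5]
[532.  93.] [488.7 122.  124.7  76.3 153.5] [480.8 100.2 115.3  70.6 153.5] [479.7  97.2 114.   69.8 153.5] [478.6  94.1 112.7  69.  153.5]
[266. 258.] [ 546.7 -271.2   74.1   74.    64.2] [ 534.5 -263.5   68.5   68.5   64.2] [ 532.7 -262.4   67.7   67.7   64.2] [ 531.  -261.3   66.9   66.9   64.2]
[351. 180.] [ 490.1 -115.5   75.    74.9  154.4] [ 482.1 -119.4   69.4   69.2  154.4] [ 481.  -120.    68.6   68.5  154.4] [ 479.8 -120.6   67.8   67.7  154.4]
[173. 164.] [ 376.1 -308.2   99.    20.2   27.6] [ 376.6 -297.7   91.5   18.7   27.6] [ 376.7 -296.2   90.5   18.5   27.6] [ 376.7 -294.7   89.5   18.3   27.6]
[534.  90.] [488.7 122.6 124.2  75.8 153.3] [480.8 100.7 114.9  70.1 153.3] [479.7  97.7 113.6  69.3 153.3] [478.6  94.6 112.3  68.5 153.3]
now [ 0.4502 -0.2017  0.2507] yaw 64.1 t 4.6 F [ 0.6 -0.1  0.2] w 0.60 tilt 0.06 j6 -1.69
shift cm [ 9.51 -0.27 16.06]
```

View pics/w6.png

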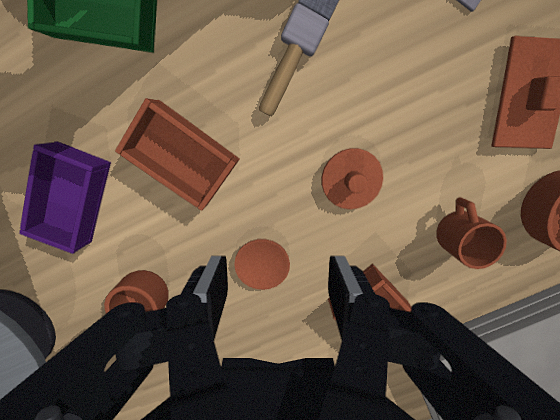

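In this view pot_oblong (terracotta) is at (178,153), measuring 119x72 against the given 120x72. The green pot (92,20) and purple pot (65,198) are look-alikes. lid_small is at (351,180), terracotta with a round knob, 75 against 78 given. I'll grasp it first.

```bash
python3 -m crank '[[2.4,-0.1,3.5,0],[2.4,-0.1,3.5,0],[2.4,-0.1,3.5,0],[2.3,0,3.5,0],[0,0,2,0],[0,0,0,0],[0,0,0,0]]'; python3 - <<'E'
from h import *
f=snap("wrist","w7")
goto(.4898,-.1152,.021)
E
```

```text
time: 5.18
tool_pos: [0.4877, -0.1167, 0.0913]
tool_rot: [-0.001, 0.848, 0.53, -0.001]
contact_force: [-0.3, 0.4, 0.6]
gripper_width: 0.599
now [ 0.4889 -0.1175  0.0933] yaw 64.0 t 5.2 F [-0.3  0.1  1.1] w 0.60 tilt 0.05 j6 -1.50
shift cm [ 0.25 -0.03  7.23]
```

View pics/w7.png

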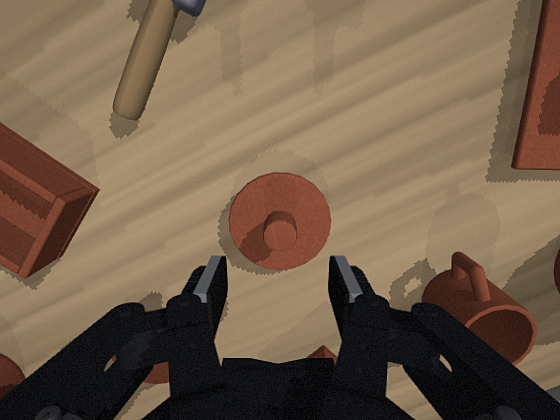

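The knob at (281,235) is centred between the jaws. Descending to grip.

```bash
python3 -m crank '[[0.2,0,2,0],[0.05,0,2,0],[0,0,1.6,0],[0,0,1,0],[0,0,0.6,0],[0,0,0,0],[0,0,0,0]]'; python3 -m crank '[[0,0,0,0],[0,0,0,0],[0,0,0,0],[0,0,0,0],[0,0,0,0],[0,0,0,0]]' 0; python3 -m crank '[[0,0,-1,0],[0,0,-1,0],[0,0,-2,0],[0,0,-2,0],[0,0,-2,0],[0,0,-2,0],[0,0,0,0],[0,0,0,0]]'; python3 - <<'E'
from h import *
f=snap("wrist","w8")
goto(.514,-.446,.12)
E
```

```text
time: 5.82
tool_pos: [0.49, -0.1151, 0.0216]
tool_rot: [0.001, 0.848, 0.53, 0.001]
contact_force: [-0.7, 0.2, -0.6]
gripper_width: 0.601
time: 6.32
tool_pos: [0.4902, -0.1148, 0.0219]
tool_rot: [0.001, 0.848, 0.53, 0.001]
contact_force: [-0.1, -0.4, 7.0]
gripper_width: 0.254
time: 6.98
tool_pos: [0.4899, -0.1146, 0.1219]
tool_rot: [0.001, 0.848, 0.53, 0.001]
contact_force: [0.1, 0.4, -1.8]
gripper_width: 0.255
now [ 0.4888 -0.1142  0.1202] yaw 64.0 t 7.0 F [-0.8 -0.7 -1.6] w 0.25 tilt 0.01 j6 -1.49
shift cm [-2.872e+01  1.680e+01  2.000e-02]
```

View pics/w8.png

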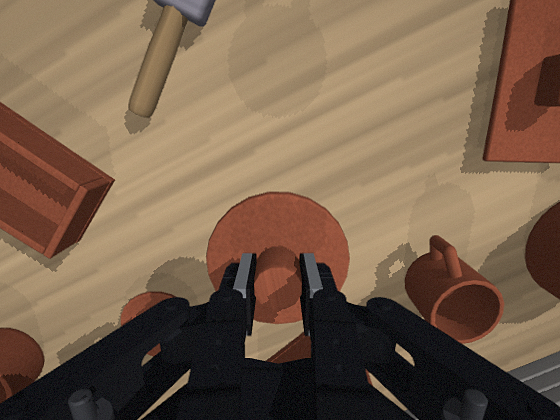

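The lid is held level by its knob at (280,265). Carrying it to pot_small.

```bash
python3 -m crank '[[-1.6,0.93,0,0],[-3.2,1.87,0,0],[-3.2,1.87,0,0],[-3.2,1.87,0,0],[-3.2,1.87,0,0],[-3.2,1.87,0,0],[-3.2,1.87,0,0],[-3.2,1.87,0,0],[-3.2,1.87,0,0],[-1.5,0.91,0,0]]'; python3 -m crank '[[0,0,0,0],[0,0,0,0],[0,0,0,0]]'; python3 - <<'E'
from h import *
f=snap("side","s8"); f=snap("wrist","w9")
goto(.514,-.446,.0645)
E
```

```text
time: 7.87
tool_pos: [0.5128, -0.4491, 0.1175]
tool_rot: [-0.001, 0.849, 0.529, -0.001]
contact_force: [0.7, -0.3, -1.1]
gripper_width: 0.257
time: 8.12
tool_pos: [0.5134, -0.4444, 0.1181]
tool_rot: [-0.002, 0.848, 0.53, -0.0]
contact_force: [-0.6, 1.0, -0.3]
gripper_width: 0.261
now [ 0.514  -0.4442  0.1192] yaw 64.1 t 8.2 F [-0.3  0.1 -0.6] w 0.25 tilt 0.13 j6 -1.94
shift cm [-0.17  0.09  5.47]
```

View pics/w9.png

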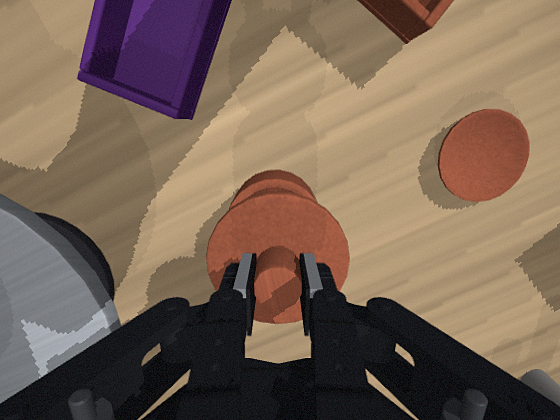

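The lid is centred over pot_small, which pokes out behind it at (273,185). Lowering it gently.

```bash
python3 -m crank '[[-0.15,0.1,1,0],[0,0,1.5,0],[0,0,1.2,0],[0,0,0.7,0],[0,0,0.4,0],[0,0,0,0],[0,0,0,0]]'; python3 -m crank '[[0,0,0.15,0],[0,0,0.15,0],[0,0,0.1,0],[0,0,0,0],[0,0,0,0]]'; python3 - <<'E'
from h import *
goto(.514,-.446,.0645)
f=snap("wrist","w10")
E
```

```text
time: 8.8
tool_pos: [0.5144, -0.4476, 0.0719]
tool_rot: [-0.0, 0.848, 0.53, -0.0]
contact_force: [0.1, -0.0, -1.0]
gripper_width: 0.255
time: 9.22
tool_pos: [0.5145, -0.4478, 0.0685]
tool_rot: [0.0, 0.848, 0.53, 0.0]
contact_force: [-0.3, 0.2, -0.9]
gripper_width: 0.257
now [ 0.5145 -0.4478  0.0685] yaw 64.0 t 9.2 F [-0.3  0.2 -0.9] w 0.26 tilt 0.01 j6 -1.94
shift cm [ 0.14 -0.12  0.4 ]
```

View pics/w10.png

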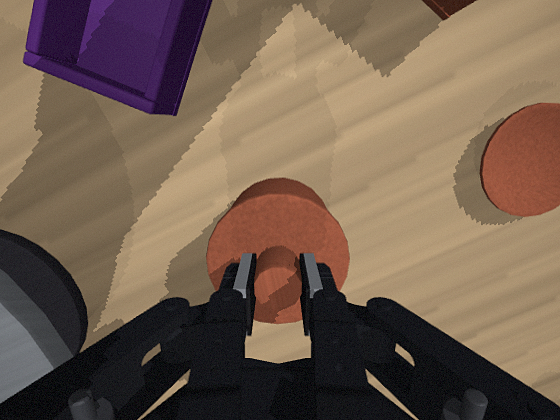

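```bash
python3 -m crank '[[0.12,-0.1,0,0],[0,0,0.15,0],[0,0,0.1,0],[0,0,0.1,0],[0,0,0,0],[0,0,0,0]]';  python3 -m crank '[[0,0,0.1,0],[0,0,0,0],[0,0,0,0]]'
```

```text
time: 9.77
tool_pos: [0.514, -0.4461, 0.0646]
tool_rot: [-0.0, 0.848, 0.53, -0.0]
contact_force: [-1.0, -0.5, -1.2]
gripper_width: 0.253
time: 10.02
tool_pos: [0.5142, -0.4463, 0.064]
tool_rot: [0.0, 0.848, 0.53, 0.0]
contact_force: [0.3, -0.5, 0.3]
gripper_width: 0.253
```

```bash
python3 -m crank '[[0,0,0.07,0],[0,0,0,0],[0,0,0,0]]'
```

```text
time: 10.27
tool_pos: [0.5142, -0.4464, 0.064]
tool_rot: [0.0, 0.848, 0.53, 0.0]
contact_force: [-2.5, 1.7, 5.4]
gripper_width: 0.253
```

Contact came at z=0.064, matching the predicted 0.0637, with about 5 N. Releasing.

```bash
python3 -m crank '[[0,0,0,0],[0,0,0,0],[0,0,0,0],[0,0,0,0],[0,0,-0.5,0],[0,0,-1,0],[0,0,-2,0],[0,0,-3,0],[0,0,-3,0],[0,0,-3,0]]' 0.55;  python3 -m crank '[[0,0,-2.5,0],[0,0,-2.5,0],[0,0,0,0],[0,0,0,0]]'; python3 - <<'E'
from h import *
f=snap("wrist","w11");save(f,"w11")
for c in bright(f,115):
    print(c.mean(0).round(),*[np.round(fit(f,c,z)[:5],1) for z in [.0135,.0565]])
goto(.489,.1218,.22)
E
```

```text
time: 11.1
tool_pos: [0.5141, -0.4462, 0.1904]
tool_rot: [0.0, 0.848, 0.53, 0.0]
contact_force: [0.2, 0.1, 0.8]
gripper_width: 0.549
time: 11.43
tool_pos: [0.515, -0.4471, 0.242]
tool_rot: [0.003, 0.848, 0.53, 0.001]
contact_force: [-0.2, 0.5, -0.3]
gripper_width: 0.544
[536. 204.] [ 693.2 -142.3   91.2   77.    17.5] [ 664.7 -173.8   80.6   68.    17.5]
[277. 187.] [ 522.8 -449.2   86.3   84.8   21.6] [ 514.1 -445.1   76.3   74.9   21.6]
[421. 140.] [ 545.9 -272.    75.1   73.6  163. ] [ 534.5 -288.4   66.4   65.1  163. ]
[348.  21.] [ 390.9 -302.1   80.9   15.2   27.5] [ 397.5 -315.    71.5   13.4   27.5]
now [ 0.5143 -0.4463  0.2393] yaw 64.0 t 11.5 F [ 0.1  0.5 -0.3] w 0.55 tilt 0.11 j6 -1.94
shift cm [ 49.96 -27.18   1.85]
```

View pics/w11.png

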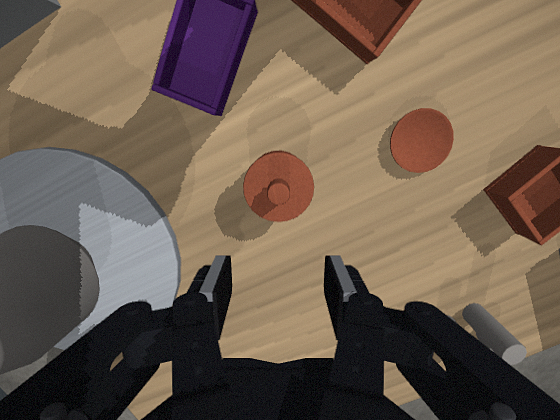

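lid_small is seated at (514,-445) with a 76 mm plate at rim height. Next is lid_oblong, the terracotta one with a bar knob. The purple one is far away at (0.27, 0.36).

```bash
python3 -m crank '[[1.6,-0.85,0,0],[3.2,-1.75,0,0],[3.2,-1.75,0,0],[3.2,-1.75,0,0],[3.2,-1.75,0,0],[3.2,-1.75,0,0],[3.2,-1.75,0,0],[3.2,-1.75,0,0],[3.2,-1.75,0,0],[3.2,-1.75,0,0]]';  python3 -m crank '[[3.2,-1.75,0,0],[3.2,-1.75,0,0],[3.2,-1.75,0,0],[3.2,-1.75,2,0],[3.2,-1.75,2,0],[3.2,-1.75,2,0],[0.6,-0.1,3,0],[0,0,3,0],[0,0,0,0],[0,0,0,0]]'; python3 - <<'E'
from h import *
f=snap("wrist","w12");save(f,"w12")
for c in bright(f,115):
    print(c.mean(0).round(),*[np.round(fit(f,c,z)[:5],1) for z in [.0135,.0565]])
goto(.489,.1218,.024,63.4)
E
```

```text
time: 12.32
tool_pos: [0.4967, -0.0982, 0.2359]
tool_rot: [-0.001, 0.848, 0.53, -0.001]
contact_force: [1.1, -0.5, -0.2]
gripper_width: 0.549
time: 13.15
tool_pos: [0.4871, 0.1241, 0.115]
tool_rot: [-0.002, 0.848, 0.53, -0.003]
contact_force: [0.5, 0.3, 1.7]
gripper_width: 0.549
[276. 209.] [488.8 121.3 125.7  77.2 153.3] [476.9 127.6 103.6  63.6 153.3]
[434.  33.] [421.4 287.  108.5  54.8  65.8] [421.4 264.1  89.4  45.1  65.8]
now [0.489  0.124  0.1176] yaw 64.0 t 13.2 F [ 0.6 -0.3  0.6] w 0.55 tilt 0.13 j6 -1.02
shift cm [-0.19  0.11  9.36]  turn 0.10 or -29.90
```

View pics/w12.png

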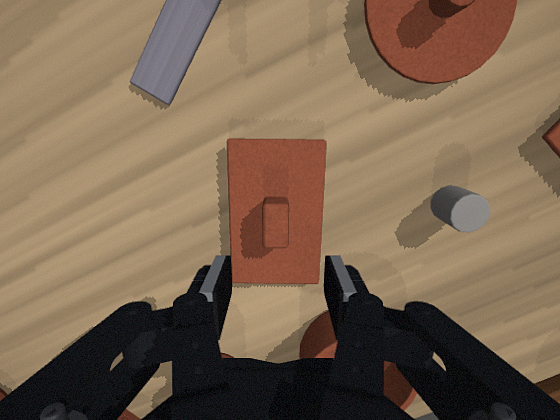

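Terracotta lid_oblong is below the jaws, with its bar knob at (276,222) aligned to them. Descending.

```bash
python3 -m crank '[[-0.2,0.13,2,0.1],[0,0,2.4,0],[0,0,2,0],[0,0,1.5,0],[0,0,1,0],[0,0,0.4,0],[0,0,0,0],[0,0,0,0]]'; python3 -m crank '[[0,0,0,0],[0,0,0,0],[0,0,0,0],[0,0,0,0],[0,0,0,0],[0,0,0,0]]' 0;  python3 - <<'E'
from h import *
goto(.3693,-.2919,.15,117.5)
E
python3 -m crank '[[0,0,-0.5,0],[0,0,-1,0],[0,0,-2,0],[0,0,-2,0],[0,0,-2,0],[0,0,-2,0],[0,0,0,0],[0,0,0,0]]'; python3 - <<'E'
from h import *
f=snap("wrist","w13")
goto(.3693,-.2919,.13,117.5)
E
```

```text
time: 13.87
tool_pos: [0.4912, 0.1218, 0.0266]
tool_rot: [0.001, 0.851, 0.525, 0.001]
contact_force: [0.1, 0.7, -1.0]
gripper_width: 0.55
time: 14.37
tool_pos: [0.4912, 0.122, 0.0267]
tool_rot: [0.001, 0.851, 0.526, 0.001]
contact_force: [0.1, -0.3, 5.7]
gripper_width: 0.215
now [0.4912 0.122  0.0267] yaw 63.4 t 14.4 F [ 0.1 -0.3  5.7] w 0.21 tilt 0.14 j6 -1.01
shift cm [-42.45   7.65 -12.37]  turn -9.02 or 20.98
time: 15.03
tool_pos: [0.4907, 0.122, 0.1213]
tool_rot: [0.001, 0.851, 0.525, 0.001]
contact_force: [-0.5, 0.4, -1.2]
gripper_width: 0.215
now [0.4895 0.1219 0.1196] yaw 63.4 t 15.1 F [-0.5 -0.  -2.2] w 0.22 tilt 0.03 j6 -1.01
shift cm [-42.38   7.78  -1.03]  turn -9.02 or 20.98
```

View pics/w13.png

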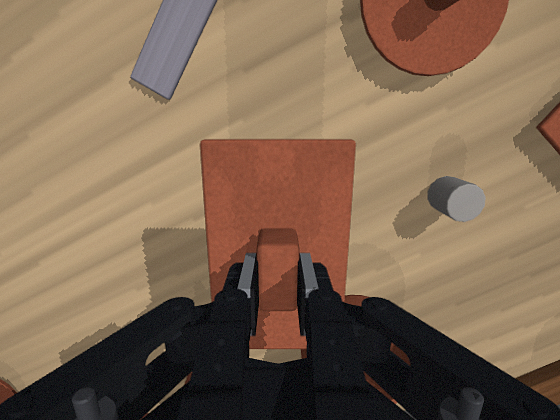

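```bash
python3 -m crank '[[-1.6,0.3,0,0],[-3.2,0.6,0,0],[-3.2,0.6,0,0],[-3.2,0.6,0,0],[-3.2,0.6,0,0],[-3.2,0.6,0,0],[-3.2,0.6,0,0],[-3.2,0.6,0,0],[-3.2,0.6,0,0],[-3.2,0.6,0,0]]';  python3 -m crank '[[-3.2,0.6,0,0],[-3.2,0.6,0,0],[-3.2,0.6,0,0],[-2,0.3,0,0],[0,0,0,-0.6],[0,0,0,-1],[0,0,0,-1],[0,0,0,-1],[0,0,0,-1],[0,0,0,-1]]';  python3 -m crank '[[0,0,0,-1],[0,0,0,-1],[0,0,0,-1],[0,0,0,-0.4],[0,0,0,0],[0,0,0,0]]';python3 - <<'E'
from h import *
f=snap("wrist","w14")
goto(.371,-.291,.065,117.5)
E
```

```text
time: 15.92
tool_pos: [0.4028, -0.176, 0.1178]
tool_rot: [-0.002, 0.851, 0.525, -0.001]
contact_force: [0.9, -0.5, -2.5]
gripper_width: 0.216
time: 16.75
tool_pos: [0.3705, -0.2874, 0.1176]
tool_rot: [-0.002, 0.661, 0.751, 0.0]
contact_force: [-0.0, -0.2, -2.1]
gripper_width: 0.218
time: 17.25
tool_pos: [0.3708, -0.2877, 0.1182]
tool_rot: [-0.002, 0.52, 0.854, 0.0]
contact_force: [-0.1, -0.2, -1.9]
gripper_width: 0.214
now [ 0.371  -0.2879  0.1186] yaw 117.3 t 17.3 F [-0.8  1.2 -1.3] w 0.22 tilt 0.15 j6 -2.87
shift cm [-0.29 -0.14  5.36]  turn -0.03 or 29.97
```

View pics/w14.png

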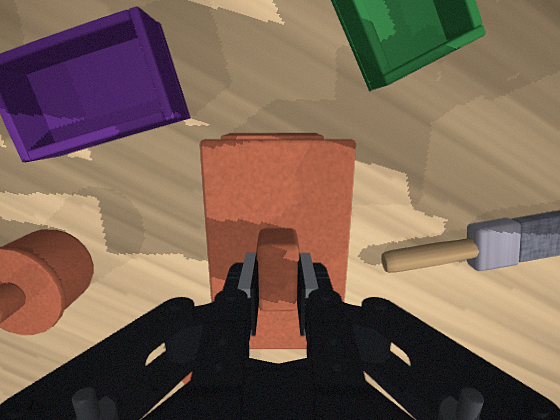

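The lid is above pot_oblong, whose edge peeks out at (272,136) parallel to the plate. The tool needs to shift about 3 mm along −x.

```bash
python3 -m crank '[[-0.28,-0.13,1,0],[0,0,1.5,0],[0,0,1.2,0],[0,0,0.6,0],[0,0,0.3,0],[0,0,0,0],[0,0,0,0],[0,0,0,0]]'; python3 - <<'E'
from h import *
goto(.371,-.291,.0607,117.5)
f=snap("wrist","w15")
E
```

```text
time: 17.97
tool_pos: [0.3722, -0.2921, 0.0749]
tool_rot: [0.001, 0.52, 0.854, -0.0]
contact_force: [-0.8, -0.8, -1.6]
gripper_width: 0.213
now [ 0.3722 -0.2921  0.0749] yaw 117.4 t 18.0 F [-0.8 -0.8 -1.6] w 0.21 tilt 0.08 j6 -2.87
shift cm [ 0.16 -0.06  1.42]  turn -0.02 or 29.98
```

View pics/w15.png

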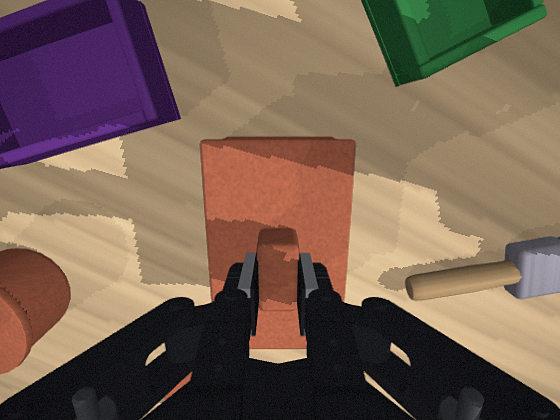

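```bash
python3 -m crank '[[0.12,-0.05,0.5,0],[0,0,0.4,0],[0,0,0.2,0],[0,0,0.15,0],[0,0,0,0],[0,0,0,0]]';python3 -m crank '[[0,0,0.1,0],[0,0,0.08,0],[0,0,0,0],[0,0,0,0]]'
```

```text
time: 18.52
tool_pos: [0.3707, -0.2908, 0.0614]
tool_rot: [-0.0, 0.52, 0.854, 0.0]
contact_force: [-0.2, 0.6, -1.7]
gripper_width: 0.213
time: 18.85
tool_pos: [0.371, -0.2911, 0.0607]
tool_rot: [0.0, 0.52, 0.854, -0.0]
contact_force: [-2.2, 1.2, 5.1]
gripper_width: 0.211
```

Contact came at the predicted 0.0607 with 5 N. Releasing.

```bash
python3 -m crank '[[0,0,0,0],[0,0,0,0],[0,0,0,0],[0,0,0,0],[0,0,-0.5,0],[0,0,-1,0],[0,0,-2,0],[0,0,-3,0],[0,0,-3,0],[0,0,-3,0]]' 0.55;  python3 -m crank '[[0,0,-2.5,0],[0,0,-2.5,0],[0,0,0,0],[0,0,0,0],[0,0,0,0]]'; python3 - <<'E'
from h import *
f=snap("wrist","w16");save(f,"w16")
for c in bright(f,115):
    print(c.mean(0).round(),*[np.round(fit(f,c,z)[:5],1) for z in [.0135,.0485]])
goto(.5455,.4025,.24,24.3)
E
```

```text
time: 19.68
tool_pos: [0.3707, -0.2907, 0.187]
tool_rot: [0.0, 0.52, 0.854, -0.0]
contact_force: [0.2, -0.7, 0.5]
gripper_width: 0.552
time: 20.1
tool_pos: [0.3706, -0.2907, 0.2348]
tool_rot: [0.0, 0.52, 0.854, -0.0]
contact_force: [-0.1, 0.3, -0.1]
gripper_width: 0.553
[240. 302.] [ 541.3 -255.4   74.8   41.3   15.7] [ 518.6 -262.1   67.6   37.3   15.7]
[ 96. 238.] [ 541.9 -461.5   87.2   86.8  103.5] [ 519.1 -448.4   78.8   78.4  103.5]
[277. 184.] [ 375.6 -288.3  136.8   85.    27.4] [ 368.8 -291.8  123.7   76.9   27.4]
now [ 0.3703 -0.2904  0.2338] yaw 117.4 t 20.1 F [-0.1 -0.  -0.3] w 0.55 tilt 0.10 j6 -2.87
shift cm [53.46 47.43 -0.55]  turn -14.48 or 15.52
```

View pics/w16.png

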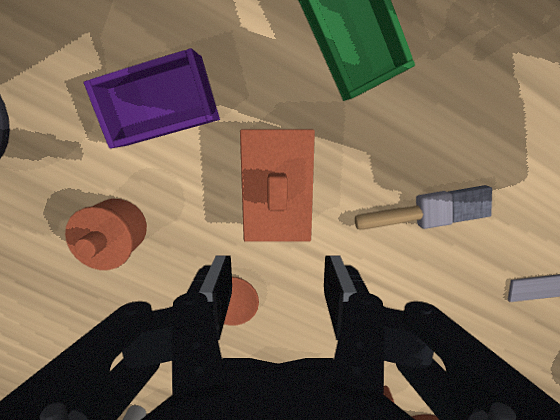

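lid_oblong is seated at (369,-292), yaw 27.4°, matching its pot. Next is lid_square.

```bash
python3 -m crank '[[1.33,1.18,0,0],[2.67,2.37,0,0],[2.67,2.37,0,0],[2.67,2.37,0,0],[2.67,2.37,0,0],[2.67,2.37,0,0],[2.67,2.37,0,0],[2.67,2.37,0,0],[2.67,2.37,0,0],[2.67,2.37,0,0]]'; python3 -m crank '[[2.67,2.37,0,0],[2.67,2.37,0,0],[2.67,2.37,0,0],[2.67,2.37,0,0],[2.67,2.37,0,0],[2.67,2.37,0,0],[2.67,2.37,2,0],[2.67,2.37,2,0],[2.67,2.37,2,0],[2.67,2.37,2,0]]'; python3 -m crank '[[1.4,1.2,2,0],[0,0,2,0.5],[0,0,0,0],[0,0,0,0],[0,0,0,0]]'; python3 - <<'E'
from h import *
f=snap("wrist","w17");save(f,"w17")
for c in bright(f,115):
    print(c.mean(0).round(),*[np.round(fit(f,c,z)[:5],1) for z in [.0135,.0485]])
goto(.5455,.4025,.026,114.3)
E
```

```text
time: 20.98
tool_pos: [0.4531, 0.0398, 0.2331]
tool_rot: [-0.001, 0.519, 0.854, -0.001]
contact_force: [-0.1, -0.4, -0.3]
gripper_width: 0.545
time: 21.82
tool_pos: [0.5405, 0.3853, 0.1517]
tool_rot: [-0.001, 0.519, 0.855, -0.001]
contact_force: [1.4, 0.0, 0.4]
gripper_width: 0.555
time: 22.23
tool_pos: [0.5457, 0.4014, 0.115]
tool_rot: [-0.0, 0.542, 0.841, -0.0]
contact_force: [-0.4, -0.1, 0.1]
gripper_width: 0.549
[279. 209.] [545.5 403.2  89.   88.5 114.4] [535.9 398.6  76.2  75.8 114.4]
[230.  16.] [432.4 312.9  97.6  30.7 113.9] [438.9 321.3  83.6  26.3 113.9]
now [0.5463 0.4016 0.1162] yaw 114.4 t 22.3 F [0.2 0.3 0.1] w 0.55 tilt 0.09 j6 -1.47
shift cm [ 0.11 -0.05  9.02]  turn 0.02 or -29.98
```

View pics/w17.png

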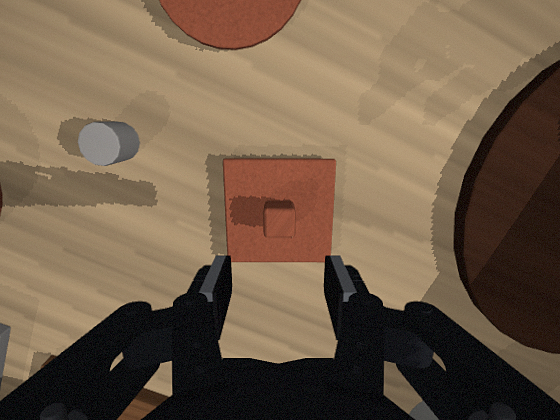

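lid_square is below the jaws, with its square knob at (279,219) aligned. Descending and gripping.

```bash
python3 -m crank '[[0.1,-0.03,2,0],[0,0,2.4,0],[0,0,2,0],[0,0,1.4,0],[0,0,0.8,0],[0,0,0.4,0],[0,0,0,0],[0,0,0,0]]'; python3 -m crank '[[0,0,0,0],[0,0,0,0],[0,0,0,0],[0,0,0,0],[0,0,0,0],[0,0,0,0]]' 0;  python3 - <<'E'
from h import *
goto(.5455,.403,.15)
E
python3 -m crank '[[0,0,-0.5,0],[0,0,-1,0],[0,0,-2,0],[0,0,-2,0],[0,0,-2,0],[0,0,-2,0],[0,0,0,0],[0,0,0,0]]'; python3 - <<'E'
from h import *
f=snap("wrist","w18")
goto(.6698,-.1602,.12,107.7)
E
```

```text
time: 22.95
tool_pos: [0.5458, 0.4031, 0.0262]
tool_rot: [0.0, 0.542, 0.841, 0.001]
contact_force: [-0.6, -0.6, 0.7]
gripper_width: 0.555
time: 23.45
tool_pos: [0.5461, 0.4034, 0.0266]
tool_rot: [0.001, 0.542, 0.841, 0.001]
contact_force: [-0.2, -0.1, 5.6]
gripper_width: 0.263
now [0.5461 0.4034 0.0266] yaw 114.4 t 23.4 F [-0.2 -0.1  5.6] w 0.26 tilt 0.16 j6 -1.47
shift cm [-1.000e-02 -4.000e-02 -1.234e+01] 
time: 24.12
tool_pos: [0.5456, 0.4031, 0.1212]
tool_rot: [0.001, 0.542, 0.841, 0.001]
contact_force: [-0.5, -0.4, -2.1]
gripper_width: 0.268
now [0.5445 0.4026 0.1192] yaw 114.4 t 24.2 F [-0.6 -0.8 -2.4] w 0.27 tilt 0.05 j6 -1.47
shift cm [-56.42 -11.84  -0.07]  turn 1.12 or -28.88
```

View pics/w18.png

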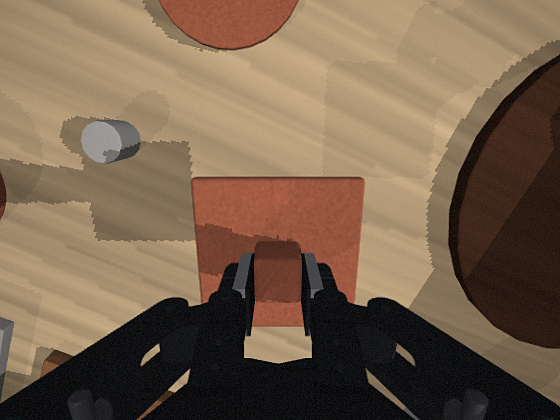

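```bash
python3 -m crank '[[-1.6,-0.35,-1,0],[-3.3,-0.7,0,0],[-3.3,-0.7,0,0],[-3.3,-0.7,0,0],[-3.3,-0.7,0,0],[-3.3,-0.7,0,0],[-3.3,-0.7,0,0],[-3.3,-0.7,0,0],[-3.3,-0.7,0,0],[-3.3,-0.7,0,0]]'; python3 -m crank '[[-3.3,-0.7,0,0],[-3.3,-0.7,0,0],[-3.3,-0.7,0,0],[-3.3,-0.7,0,0],[-3.3,-0.7,0,0],[-3.3,-0.7,0,0],[-3.3,-0.7,0,0],[-2,-0.4,0,0],[0,0,0,0.6],[0,0,0,0.5]]'; python3 -m crank '[[0,0,0,0],[0,0,0,0]]'; python3 - <<'E'
from h import *
f=snap("wrist","w19")
goto(.6698,-.1602,.075,107.7)
E
```

```text
time: 25.0
tool_pos: [0.6125, 0.0878, 0.128]
tool_rot: [-0.001, 0.542, 0.84, -0.001]
contact_force: [-0.7, -0.1, -2.4]
gripper_width: 0.266
time: 25.83
tool_pos: [0.6676, -0.1625, 0.1276]
tool_rot: [-0.002, 0.592, 0.806, -0.001]
contact_force: [0.2, 0.5, -1.9]
gripper_width: 0.259
time: 26.0
tool_pos: [0.6679, -0.1605, 0.1281]
tool_rot: [-0.001, 0.589, 0.808, -0.001]
contact_force: [0.1, -1.0, -1.6]
gripper_width: 0.258
now [ 0.6682 -0.1603  0.1285] yaw 107.9 t 26.1 F [ 0.9 -0.1 -2.3] w 0.27 tilt 0.13 j6 -2.23
shift cm [-0.05  0.17  5.35]  turn 0.03 or -29.97
```

View pics/w19.png

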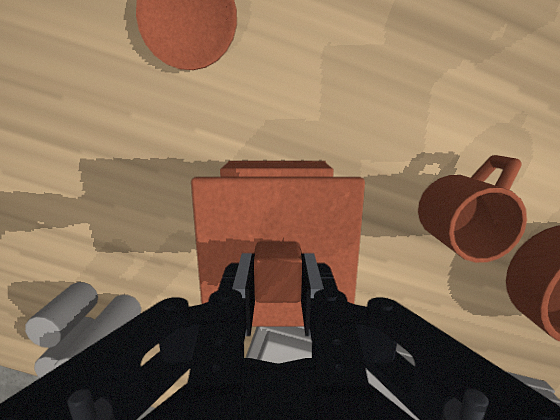

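The lid is above and parallel to pot_square, whose edge shows at (277,168). Lowering.

```bash
python3 -m crank '[[-0.04,0.15,1,0],[0,0,1.5,0],[0,0,1.4,0],[0,0,0.8,0],[0,0,0.5,0],[0,0,0.2,0],[0,0,0,0],[0,0,0,0],[0,0,0,0]]'; python3 - <<'E'
from h import *
goto(.6698,-.1602,.0646,107.7)
f=snap("wrist","w20")
E
```

```text
time: 26.8
tool_pos: [0.6714, -0.1604, 0.0769]
tool_rot: [0.001, 0.589, 0.808, 0.0]
contact_force: [0.2, -0.6, -2.5]
gripper_width: 0.262
now [ 0.6714 -0.1604  0.0769] yaw 107.8 t 26.8 F [ 0.2 -0.6 -2.5] w 0.26 tilt 0.10 j6 -2.22
shift cm [ 0.07 -0.15  1.23]  turn 0.02 or -29.98
```

View pics/w20.png

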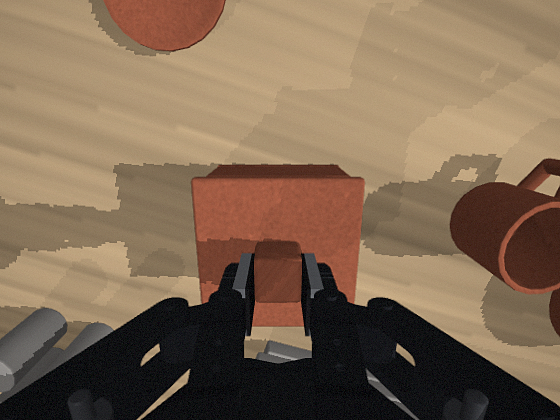

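```bash
python3 -m crank '[[0.05,-0.13,0.4,0],[0,0,0.3,0],[0,0,0.2,0],[0,0,0.15,0],[0,0,0,0],[0,0,0,0]]';python3 -m crank '[[0,0,0.1,0],[0,0,0.08,0],[0,0,0,0],[0,0,0,0]]'
```

```text
time: 27.35
tool_pos: [0.6693, -0.1601, 0.0652]
tool_rot: [-0.0, 0.589, 0.808, -0.0]
contact_force: [-0.1, 0.1, -3.3]
gripper_width: 0.266
time: 27.68
tool_pos: [0.6696, -0.1602, 0.0646]
tool_rot: [0.0, 0.589, 0.808, 0.0]
contact_force: [-2.8, 0.4, 6.5]
gripper_width: 0.26
```

Contact came at the predicted 0.0646. Releasing, then looking.

```bash
python3 -m crank '[[0,0,0,0],[0,0,0,0],[0,0,0,0],[0,0,0,0],[0,0,-0.5,0],[0,0,-1,0],[0,0,-2,0],[0,0,-3,0],[0,0,-3,0],[0,0,-3,0]]' 0.55;  python3 -m crank '[[0,0,-2.5,0],[0,0,-2.5,0],[0,0,0,0],[0,0,0,0],[0,0,0,0]]'; python3 - <<'E'
from h import *
f=snap("wrist","w21");save(f,"w21")
for c in bright(f,115):
    print(c.mean(0).round(),*[np.round(fit(f,c,z)[:5],1) for z in [.0135,.05,.0525]])
goto(.5,.2,.24,107.8)
E
```

```text
time: 28.52
tool_pos: [0.6693, -0.1601, 0.1908]
tool_rot: [0.0, 0.589, 0.808, 0.0]
contact_force: [-0.2, -0.4, -0.2]
gripper_width: 0.55
time: 28.93
tool_pos: [0.6691, -0.16, 0.2384]
tool_rot: [-0.0, 0.589, 0.808, -0.0]
contact_force: [-1.4, 0.9, -0.9]
gripper_width: 0.549
[510. 243.] [653.2 159.7 113.2 111.7 106.9] [647.8 125.8 102.  100.6 106.9] [647.4 123.4 101.2  99.9 106.9]
[277. 187.] [ 676.8 -157.3   99.1   98.7  107.8] [ 669.  -159.8   89.2   88.9  107.8] [ 668.5 -160.    88.6   88.2  107.8]
[426. 183.] [617.4   9.4  82.4  66.   31.7] [615.5  -9.6  74.2  59.4  31.7] [615.4 -11.   73.6  59.   31.7]
[214.  46.] [ 546.4 -271.8   74.4   74.   107.2] [ 551.5 -262.9   67.    66.7  107.2] [ 551.9 -262.3   66.5   66.2  107.2]
now [ 0.6686 -0.1599  0.2371] yaw 107.8 t 29.0 F [-0.  -0.3 -0.6] w 0.55 tilt 0.13 j6 -2.22
shift cm [39.42 -5.06 -0.23]  turn -0.00 or 30.00
```

View pics/w21.png

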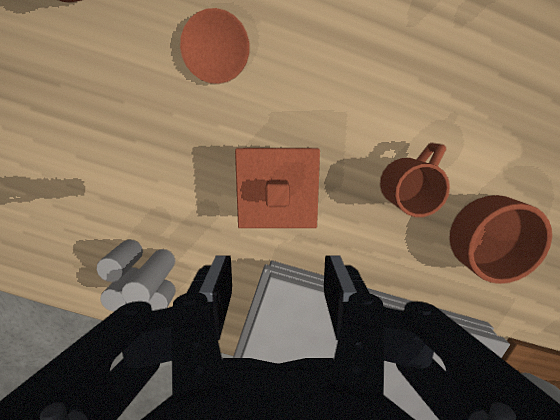

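lid_square is seated at (668.5,-160) and aligned at 17.8°. Next I'll look at pot_large on the way to lid_large.

```bash
python3 -m crank '[[3.3,0,0,0],[3.3,0,0,0],[3.3,0,0,0],[3.3,0,0,0],[3.3,0,0,0],[3.3,0,0,0],[3.3,0,0,0],[3.3,0,0,0],[0,0,0,0],[0,0,0,0]]'; python3 -m crank '[[0,0,0,0],[0,0,0,0]]'; python3 - <<'E'
from h import *
f=snap("wrist","w22");save(f,"w22")
for t in(105,115,125):
 for c in bright(f,t):
    print(c.mean(0).round(),*[np.round(fit(f,c,z)[:5],1) for z in [.0135,.05]])
goto(.3977,.297,.12)
E
```

```text
time: 29.82
tool_pos: [0.5873, 0.0926, 0.2366]
tool_rot: [-0.001, 0.588, 0.809, -0.001]
contact_force: [0.6, -0.9, -0.6]
gripper_width: 0.55
time: 29.98
tool_pos: [0.5886, 0.0903, 0.2376]
tool_rot: [-0.0, 0.59, 0.808, -0.001]
contact_force: [0.5, -0.0, 0.3]
gripper_width: 0.547
[291. 249.] [662.  131.6 114.2 111.6 172.3] [647.7 125.2 102.8 100.5 172.3]
[ 54. 213.] [ 710.7 -174.5  108.6   46.5  108. ] [ 691.5 -150.4   97.8   41.8  108. ]
[ 51. 177.] [ 673.2 -190.6  101.4   70.   107. ] [ 657.8 -164.8   91.3   63.   107. ]
[189. 180.] [626.6 -14.3  90.3  66.9 138.4] [615.8  -6.1  81.3  60.2 138.4]
[502.  79.] [396.8 297.6 108.1 107.9 135.6] [408.9 274.7  97.3  97.1 135.6]
[ 51. 219.] [ 721.2 -175.2  100.8   27.   108. ] [ 701.  -151.    90.7   24.3  108. ]
[288. 244.] [662.3 131.5 113.7 111.6 172.3] [647.9 125.2 102.3 100.5 172.3]
[179. 190.] [635.4 -21.9  67.   65.6  11.1] [623.7 -13.   60.3  59.1  11.1]
[ 41. 168.] [ 661.1 -194.6  100.8   44.4  107. ] [ 646.9 -168.5   90.7   40.   107. ]
[502.  79.] [396.9 297.6 107.9 107.8   7.3] [409.  274.8  97.1  97.1   7.3]
[ 52. 219.] [ 721.1 -175.3  100.    27.   107.7] [ 700.9 -151.1   90.    24.3  107.7]
[288. 245.] [662.3 131.8 113.7 111.  172.3] [648.  125.4 102.3 100.  172.3]
[179. 191.] [635.9 -22.1  66.   65.7  13.9] [624.2 -13.1  59.4  59.1  13.9]
[ 41. 168.] [ 660.9 -194.7  100.    44.1  107. ] [ 646.7 -168.6   90.1   39.7  107. ]
[502.  78.] [396.7 297.7 107.6 107.5  98.4] [408.8 274.8  96.9  96.8  98.4]
now [0.5887 0.0901 0.2378] yaw 107.7 t 30.0 F [ 0.5 -0.3  0.2] w 0.55 tilt 0.06 j6 -1.85
shift cm [ 25.52 -11.89  11.8 ]
```

View pics/w22.png

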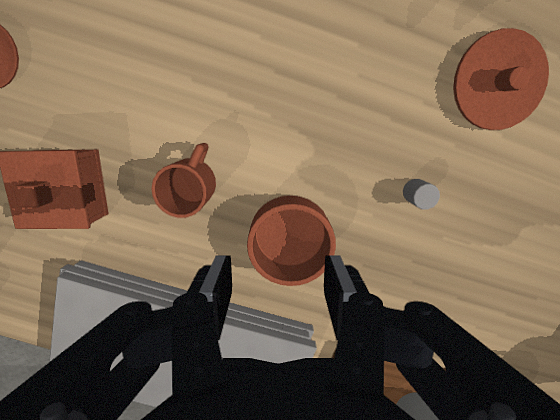

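pot_large is at (291,241), world (648,125.3), and lid_large at (502,79). Going to lid_large.

```bash
python3 -m crank '[[2.84,-1.33,0,0],[2.84,-1.33,0,0],[2.84,-1.33,0,0],[2.84,-1.33,0,0],[2.84,-1.33,1,0],[2.84,-1.33,2,0],[2.84,-1.33,2,0],[2.84,-1.33,2,0],[2.84,-1.33,2,0],[0,0,2.7,0]]'; python3 -m crank '[[0,0,0,0],[0,0,0,0],[0,0,0,0]]'; python3 - <<'E'
from h import *
f=snap("wrist","w23");save(f,"w23")
for c in bright(f,115):
    print(c.mean(0).round(),*[np.round(fit(f,c,z)[:5],1) for z in [.0135,.05]])
goto(.3972,.2974,.026)
E
```

```text
time: 30.87
tool_pos: [0.395, 0.3007, 0.1219]
tool_rot: [-0.0, 0.588, 0.809, 0.002]
contact_force: [-0.3, -0.1, -0.2]
gripper_width: 0.55
time: 31.12
tool_pos: [0.398, 0.2976, 0.1229]
tool_rot: [0.0, 0.59, 0.807, 0.001]
contact_force: [1.5, 0.4, 0.1]
gripper_width: 0.553
[277. 204.] [397.3 297.3 108.3 107.4 107.7] [387.1 294.1  92.6  91.8 107.7]
now [0.3985 0.2978 0.1235] yaw 107.7 t 31.2 F [-0.6 -0.3  0.2] w 0.55 tilt 0.17 j6 -1.39
shift cm [-0.01 -0.17  9.75]
```

View pics/w23.png

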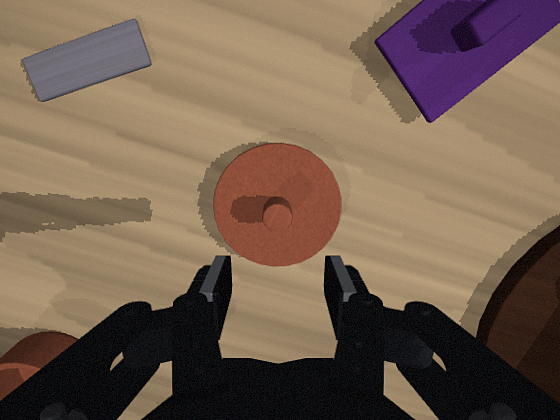

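lid_large is centred under the jaws, round knob at (277,215). Gripping.

```bash
python3 -m crank '[[0,-0.15,2,0],[0,0,2.4,0],[0,0,2.2,0],[0,0,1.6,0],[0,0,1,0],[0,0,0.5,0],[0,0,0,0],[0,0,0,0]]'; python3 -m crank '[[0,0,0,0],[0,0,0,0],[0,0,0,0],[0,0,0,0],[0,0,0,0],[0,0,0,0]]' 0;  python3 - <<'E'
from h import *
goto(.3973,.2973,.15)
E
python3 -m crank '[[0,0,-0.5,0],[0,0,-1,0],[0,0,-2,0],[0,0,-2,0],[0,0,-2,0],[0,0,-2,0],[0,0,0,0],[0,0,0,0]]'; python3 - <<'E'
from h import *
f=snap("wrist","w24")
goto(.648,.1253,.12)
E
```

```text
time: 31.83
tool_pos: [0.3963, 0.2979, 0.0258]
tool_rot: [0.0, 0.589, 0.808, 0.001]
contact_force: [0.3, 1.0, 0.6]
gripper_width: 0.549
time: 32.33
tool_pos: [0.3963, 0.2981, 0.0263]
tool_rot: [0.001, 0.589, 0.808, 0.001]
contact_force: [-0.4, -2.3, 6.0]
gripper_width: 0.255
now [0.3963 0.2981 0.0263] yaw 107.8 t 32.3 F [-0.4 -2.3  6. ] w 0.26 tilt 0.15 j6 -1.39
shift cm [ -0.11   0.1  -12.37] 
time: 33.0
tool_pos: [0.3957, 0.298, 0.1207]
tool_rot: [0.001, 0.589, 0.808, 0.001]
contact_force: [0.4, -0.7, -2.3]
gripper_width: 0.25
now [0.3947 0.2975 0.1191] yaw 107.8 t 33.0 F [ 0.  -0.3 -1.9] w 0.25 tilt 0.02 j6 -1.39
shift cm [-24.14  18.85  -0.1 ]
```

View pics/w24.png

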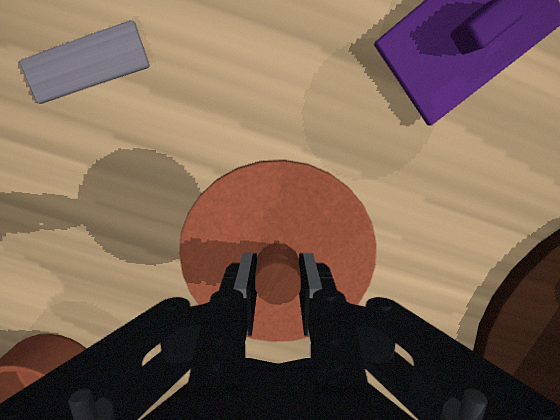

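```bash
python3 -m crank '[[-1.3,1,-0.5,0],[-2.7,2.1,0,0],[-2.7,2.1,0,0],[-2.7,2.1,0,0],[-2.7,2.1,0,0],[-2.7,2.1,0,0],[-2.7,2.1,0,0],[-2.7,2.1,0,0],[-2.7,2.1,0,0],[-1.2,1,0,0]]'; python3 -m crank '[[0,0,0,0],[0,0,0,0],[0,0,0,0]]'; python3 - <<'E'
from h import *
f=snap("wrist","w25")
goto(.647,.125,.08)
E
```

```text
time: 33.88
tool_pos: [0.6491, 0.1227, 0.1216]
tool_rot: [-0.001, 0.59, 0.807, -0.001]
contact_force: [-0.9, 0.1, -1.9]
gripper_width: 0.255
time: 34.13
tool_pos: [0.6461, 0.1259, 0.1223]
tool_rot: [-0.002, 0.589, 0.808, -0.001]
contact_force: [-1.0, 0.1, -2.1]
gripper_width: 0.254
now [0.6461 0.1262 0.1228] yaw 107.8 t 34.2 F [ 0.   0.4 -2.8] w 0.25 tilt 0.19 j6 -1.80
shift cm [-0.15  0.06  4.27]
```

View pics/w25.png

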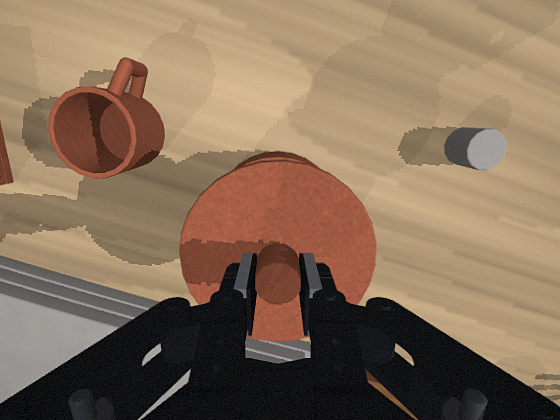

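The lid is above pot_large, which shows at (277,155). Nothing else is near. Lowering.

```bash
python3 -m crank '[[-0.1,0,1,0],[0,0,1.3,0],[0,0,1,0],[0,0,0.6,0],[0,0,0.3,0],[0,0,0.1,0],[0,0,0,0],[0,0,0,0],[0,0,0,0]]'; python3 - <<'E'
from h import *
goto(.647,.125,.0683)
E
```

```text
time: 34.93
tool_pos: [0.6487, 0.1247, 0.0824]
tool_rot: [0.001, 0.589, 0.808, 0.0]
contact_force: [0.9, 0.7, -1.6]
gripper_width: 0.25
now [0.6487 0.1247 0.0824] yaw 107.8 t 34.9 F [ 0.9  0.7 -1.6] w 0.25 tilt 0.08 j6 -1.80
shift cm [ 0.08 -0.15  1.41]
```

```bash
python3 -m crank '[[0.05,-0.12,0.5,0],[0,0,0.4,0],[0,0,0.2,0],[0,0,0.15,0],[0,0,0,0],[0,0,0,0]]';python3 -m crank '[[0,0,0.1,0],[0,0,0.08,0],[0,0,0,0],[0,0,0,0]]'
```

```text
time: 35.43
tool_pos: [0.6468, 0.1248, 0.0689]
tool_rot: [0.0, 0.589, 0.808, 0.0]
contact_force: [-0.4, -0.6, -1.7]
gripper_width: 0.247
time: 35.77
tool_pos: [0.6471, 0.1248, 0.0684]
tool_rot: [0.0, 0.589, 0.808, 0.0]
contact_force: [-4.4, 0.0, 5.0]
gripper_width: 0.251
```

Contact came at the predicted 0.0683. Releasing and checking.

```bash
python3 -m crank '[[0,0,0,0],[0,0,0,0],[0,0,0,0],[0,0,0,0],[0,0,-0.5,0],[0,0,-1,0],[0,0,-2,0],[0,0,-3,0],[0,0,-3,0],[0,0,-3,0]]' 0.55;  python3 -m crank '[[0,0,-2.5,0],[0,0,-2.5,0],[0,0,0,0],[0,0,0,0],[0,0,0,0]]'; python3 - <<'E'
from h import *
f=snap("wrist","w26");save(f,"w26")
for c in bright(f,115):
    print(c.mean(0).round(),*[np.round(fit(f,c,z)[:5],1) for z in [.0135,.05,.0565]])
goto(.4,.3,.28)
E
```

```text
time: 36.6
tool_pos: [0.6467, 0.1248, 0.1945]
tool_rot: [0.0, 0.589, 0.808, 0.0]
contact_force: [0.5, -0.3, 0.3]
gripper_width: 0.553
time: 37.02
tool_pos: [0.6465, 0.1247, 0.242]
tool_rot: [-0.0, 0.589, 0.808, -0.0]
contact_force: [0.2, -0.1, -0.1]
gripper_width: 0.551
[278. 188.] [656.4 128.3 122.6 121.3 107.8] [648.5 125.7 110.6 109.4 107.8] [647.1 125.3 108.4 107.3 107.8]
[ 29. 131.] [ 678.3 -184.6   99.3   89.5   17.9] [ 668.3 -156.4   89.5   80.7   17.9] [ 666.5 -151.4   87.8   79.2   17.9]
[164. 118.] [617.5 -29.6  86.3  67.3  17.8] [613.4 -16.6  77.8  60.7  17.8] [612.7 -14.3  76.3  59.5  17.8]
now [0.646  0.1247 0.2408] yaw 107.8 t 37.1 F [ 0.2 -0.1 -0.5] w 0.55 tilt 0.13 j6 -1.80
shift cm [ 24.21 -18.08  -3.87]
```

View pics/w26.png

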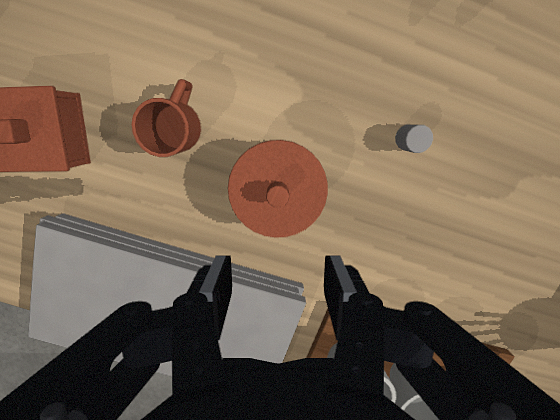

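lid_large is seated at (647,125.3) with a 108 mm plate at rim height. I'll back away and check everything from the fixed cameras.

```bash
python3 -m crank '[[2.7,-2,-0.5,0],[2.7,-2,-0.5,0],[2.7,-2,-0.5,0],[2.7,-2,-0.5,0],[2.7,-2,-0.5,0],[2.7,-2,-0.5,0],[2.7,-2,0,0],[2.7,-2,0,0],[0,0,0,0],[0,0,0,0]]'; python3 - <<'E'
from h import *
f=snap("top","topE"); g=snap("side","sideE")
for c in blobs(f,300): print(c.mean(0).round(), np.round(fit(f,c,.0135),1),np.round(fit(f,c,.055),1))
cv2.imwrite("pics/topEc.png",cv2.resize(f["img"][110:270,110:450],None,fx=2.3,fy=2.3,interpolation=cv2.INTER_CUBIC)[:,:,::-1])
cv2.imwrite("pics/sideEc.png",cv2.resize(g["img"][90:290,130:400],None,fx=2.9,fy=2.9,interpolation=cv2.INTER_CUBIC)[:,:,::-1])
E
```

```text
time: 37.9
tool_pos: [0.4268, 0.282, 0.2706]
tool_rot: [-0.0, 0.588, 0.809, -0.001]
contact_force: [0.5, -0.3, -0.2]
gripper_width: 0.549
[254. 332.] [ 55.3  46.6 181.3  66.2 130.4   0.3] [ 62.6  45.  175.6  64.1 130.4   0.3]
[176. 348.] [ 37.2 306.7 570.4 117.1  20.2   0.8] [ 45.1 297.  552.6 113.4  20.2   0.8]
[140. 238.] [332.4 417.5 107.8  48.  115.3   0.6] [331.  404.4 104.5  46.5 115.3   0.6]
[367. 233.] [ 368.4 -296.9  127.4   82.3   27.4    0.9] [ 365.9 -287.8  123.5   79.8   27.4    0.9]
[417. 188.] [ 518.3 -457.9   79.    77.5  179.8    0.8] [ 511.2 -443.8   76.5   75.1  179.8    0.8]
[106. 214.] [408.5 541.  277.5  29.4  24.9   0.6] [404.8 524.  268.9  28.5  24.9   0.6]
[359. 178.] [ 543.6 -270.5   71.5   68.8   91.8    0.8] [ 535.7 -262.2   69.3   66.7   91.8    0.8]
[122. 176.] [524.8 497.6 132.2  94.3 115.3   0.8] [517.4 481.9 128.1  91.4 115.3   0.8]
[154. 189.] [490.8 390.2 257.6  26.1  25.1   0.7] [484.5 377.9 249.5  25.3  25.1   0.7]
[237. 141.] [656.3 129.2 111.9 110.2 137.6   0.8] [644.8 125.  108.4 106.8 137.6   0.8]
[326. 138.] [ 675.9 -162.1   95.7   93.1  107.6    0.9] [ 663.9 -157.2   92.7   90.2  107.6    0.9]
```

View pics/topEc.png

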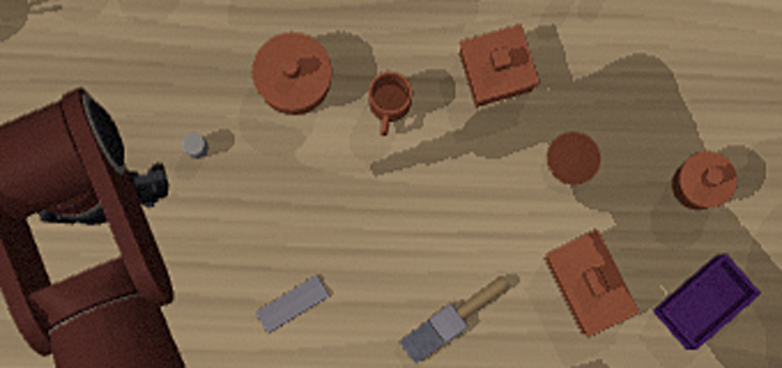

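View pics/sideEc.png

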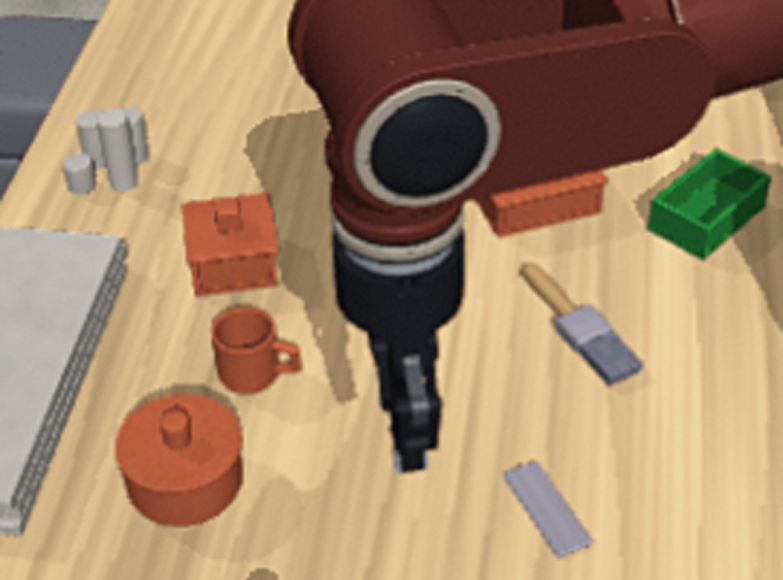

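The top crop shows all four lids on their own pots: large (292,72), square (500,65), small (705,180) and oblong (592,282). The mug (390,98) and saucer (574,157) have not moved. The side crop shows the large and square lids sitting flat; the arm hides the small pot and most of the oblong one. The robot touches nothing.

```bash
python3 -c "
from plant import manip
print(manip.job_done()); print(manip.state()['time'])"
```

```text
the job is handed in; nothing more can be done
None
the job is handed in; nothing more can be done
```

All four knobbed lids are on their own pots, and I handed the job in at about 38 s of the 118 s allowed.

- **Set-down:** I lowered each lid until it touched its rim, with about 5–7 N of contact. Each touched within a millimetre of the predicted seating height. I then opened the fingers and lifted away.
- **Position and alignment:** In the wrist pictures after each release, every lid was within about 1.5 mm of its pot's centre. The square and oblong lids were turned to within about 0.2° of their pots.
- **Left alone:** The final top picture shows the mug and saucer where they stood, and the look-alike pots and lid were never touched.
- **Limits of the checks:** In the final side picture the arm hid the small pot and most of the oblong one. Flat seating of those two rests on the contact heights, the wrist pictures and the top view. Nothing I measured disagreed by more than about 2 mm, apart from cruder top-camera fits, which were off by about 4 to 5 mm.

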